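# Stow the meter and bolt the instrument chest

### The job

Stow the grey meter for the sledge: draw it out from under the raised board, take it by its handle and lower it gently, standing upright, into the empty bay of the instrument chest. Then swing the chest's green cover fully shut without letting it slam, and push its bolt across until it is fully home in the keeper. Leave the other things standing where they are.

Things in the scene. Friction and masses are not known exactly. Their poses are not given: they have to be found in the camera images.
- meter: Portable meter, grey steel case 200 mm long (its x) x 62 wide (y) x 74 high, about 0.75 kg (varies), loose. Origin: centre of its underside, z up. White dial (flat) on top at its front (-x) end, two 8 mm high brass terminals at its rear, black handle in the middle of its top (handle). It starts with its rear under the raised board; only the front 66 to 80 mm sticks out towards the robot.
- handle (a point): Centre of the meter's handle bar, above the middle of the case, 98 mm above its underside. The bar runs along the meter's length (its x): 60 mm long x 12 wide x 10 high, top 103 mm above the underside; below it a 19 mm gap, closed at both ends by 8 mm posts.
- stand: Fixed maple raised board on two side cheeks, open at front and back. Origin: on the shelf under its centre; its front looks to its -x. Board 190 mm deep (x -95 to +95 mm) x 172 wide, underside 120 mm, top 138 mm above the shelf; a book and a tin on it reach 158 mm. Cheeks 15 mm thick, 132 mm apart inside, from x = -87 mm back.
- chest: Fixed wooden chest, 236 mm (its x) x 250 mm (its y), z up; origin: centre of its underside. Walls 10 mm, rim 122 mm above the shelf. From -y to +y: closed end under a fixed dark rail (y -125 to -71.5 mm, top 136 mm), empty bay (y -70 to +12), 8 mm partition (top 116 mm), bay with two stowed valves (y +20 to +115). The cover is hinged along the +y wall.
- bay (a point): Centre of the floor of the empty meter bay, 29 mm to -y of the chest's centre, 10 mm above the shelf; axes as the chest's. The bay is 216 mm (chest x) x 82 mm (chest y) and 112 mm deep: 8 to 10 mm of play round the meter on each side, too little for fingers. The meter may go in either way round.
- lid (a joint): Angle of the green cover, rad: 0 shut, flat on the rim; starts at 1.65 to 1.85, a little past upright over the chest's +y side. Hinge line along chest x at y = +125 mm, z = 122 mm. Cover 236 mm (along hinge) x 195 x 14 thick, about 0.8 kg (varies), top at 136 mm when shut. A friction hinge (1.15 N m) holds it where it is left: push its outer face, beside the bolt, all the way (8 N at the edge).
- lid_edge (a point): Middle of the free edge of the cover, on its outer face (the upper face when shut), 195 mm from the hinge.
- bolt (a joint): Slide of the bolt, m: 0 drawn back, 0.045 fully home (stop); starts drawn, 0 to 0.010. It runs on the middle of the cover's outer face, square to the hinge and out over the free edge: with the cover shut, along chest -y, through the keeper. Friction of 3 N holds it where it is left. It cannot enter the keeper unless the cover is shut.
- bolt_knob (a point): Centre of the brass knob of the bolt, 31 mm above the cover's outer face, midway along the cover; 90 mm out from the hinge line when drawn, 135 mm when home. Head 22 mm in diameter, from 21 to 40 mm above the face, on a 10 mm stem. The steel straps guiding the bolt before and behind it are 22 mm wide and reach 22 mm above the face.
- bolt_tip (a point): Front tip of the bolt's steel rod (14 mm thick, 176 mm long).
- keeper (a point): Centre of the steel keeper staple on the chest's fixed rail, 91 mm to -y of the chest's centre line and 147 mm above the shelf; 22 mm long along the bolt's way, opening 21 mm wide.
- valve: Bystander: spare radio valve standing on its black base, amber bulb 58 mm in diameter, 131 mm high. Origin: centre of its underside.
- coil: Bystander: copper coil former standing on end, 68 mm in diameter, 98 mm high. Origin: centre of its underside.
- plug: Bystander: brass plug standing on its 44 mm flange, 80 mm high. Origin: centre of its underside.

How it is judged:
On the way, in this order (a step that is already met when the one before it is completed fails the run):
1. the meter stands upright on the floor of the empty bay (z of meter in the frame of bay between -0.004 and 0.004 m and horizontal distance between meter and bay below 0.018 m and angle between meter's own z axis and vertical below 0.06 rad), for 0.2 s.
2. the cover is shut, with the bolt still drawn (value of joint lid below 0.02 rad and value of joint bolt below 0.02 m), for 0.2 s.
At the end, for the whole second after the job is handed in: The meter stands upright and at rest on the floor of its bay (within 18 mm of its centre, 4 mm of the floor), the cover is shut (under 0.02 rad) and the bolt is home in the keeper (beyond 40 of its 45 mm) (all of step 1 and value of joint bolt above 0.04 m and value of joint lid below 0.02 rad and linear speed of meter below 0.02 m/s); the robot touches nothing.
It fails at once if the cover slams: it closes through its last 0.2 rad faster than 1.5 rad/s (value of joint lid below 0.2 rad and velocity of joint lid below -1.5 rad/s).
It fails at once if the meter is dropped into the chest (faster than 0.5 m/s inside the bay) (horizontal distance between meter and bay below 0.03 m and z of meter in the frame of bay below 0.1 m and linear speed of meter above 0.5 m/s).
It fails at once if a bystander is pushed more than 30 mm or tipped over (distance of any of valve, coil, plug from where it was at the start of the episode above 0.03 m or angle between any of valve, coil, plug's own z axis and vertical above 0.4 rad).
It also fails if it takes over 72 s, if anything falls off the work surface, if the arm or the gripper's body presses on something with over 40 N, if the wrist force passes 120 N, or if a joint passes its speed limit or range.

### The arm

A 6-joint arm with a two-finger parallel gripper is mounted at the origin on the work surface. World frame = base frame: x ahead of the robot, y to its left, z up, the work surface at z = 0. Lengths are in m, angles in rad, forces in N, time in s.
With the tool pointing down it reaches from about 0.375 to 0.975 m from the base axis. Payload 3.8 kg.
Tool frame: the origin (TCP) lies on the centre line of the jaws, within the pads' length; the fingertips stand 14 mm ahead of it and the grasp point (between the pads) lies 5 mm behind it; z points along the fingers, y is the line along which they close (so a half turn about z gives the same grasp; the last joint's range is limited). The gripper opens to 85 mm and grips with 20 to 120 N. Pads are 22 mm wide; open, the fingers measure 114 mm over their backs; the gripper's body (76 mm by 85 mm) begins 54 mm behind the grasp point. The pads swing forward as they close: fully open they stand 13 mm farther back than shut.
Start: joints at [1.175, 0.264, 1.604, -0, 1.274, -0.037], TCP at [0.237, 0.632, 0.245] pointing down, gripper open.
Joint ranges: [-2.63, 2.63], [-0.94, 2.18], [0.31, 2.57], [-1.31, 4.45], [0, 2.66], [-2.55, 2.55]. Speed limits (rad/s): [2.57, 2.57, 3.14, 3.14, 3.14, 3.14].

### API

Orientations are given as a rotation vector (axis times angle).
In Python, from workcell import bot, eyes, spot_in gives the robot as it stands.
- The arm moves only by the tool carry_out, never from a script. Its argument "series" is text: rows parted by semicolons, each of 4 numbers parted by spaces: the shift along the world's x, y, z in m, then the turn about the world's z in degrees. In form: tx ty tz roll; .... A call has 1 to 20 rows; each row shifts and turns the commanded pose from where the row before left it; what a row does not reach is not made up. A row lasts 1/8 s, in which the tool goes at most 62.5 mm and 10.7 degrees, less where a joint would pass 70% of its speed; a pose out of reach is approached as far as the arm can. A call is refused whole if a number of a shift passes 0.0625 or a number of a turn 10.7, either way. A call with a gripper value outside its range is refused whole. "jaw" is the gripper command: -1 is shut, 1 is fully open, values between are in proportion, set as the call begins (left out, the last holds). The fingers move at their own pace and stop on an object; "grip_force" is the grip in N (left out, the last holds). Time passes only in rows, so rows that do not move let the fingers close. It gives the time, the measured TCP pose, the force, the opening and the grip force at its end, in the units of the state.
- bot.read_state(): the state, without advancing time (a new reading comes with each control period).
- eyes.read_camera(name): name is "scene" or "top" or "wrist"; returns (picture, depth): 420x560x3 uint8, blue, green, red; 420x560 float32, m along the optical axis (not along the pixel's ray), 0 where there is no reading.
- eyes.get_calibration(name): a dict with "K" (3x3 intrinsics, pixels), "position" and "rotation" of the camera in the world; the wrist camera has in their place "T_tool_cam" (4x4, takes a point from camera to tool coordinates, whose origin is the TCP and whose axes are the flange's). Camera axes: x right, y down, z forward; pixel columns grow to the right and rows downward; lengths in m; the calibration is good to about 2 mm. The wrist camera is an equidistant fisheye: a pixel r from the principal point sees the ray r / f radians off the axis. A picture is of the moment at which its call begins: read the wrist's pose just before it. get_calibration takes no time and is no camera call.
- bot.finish_job(): hands the job in; it is judged then, once.
Trained networks look in the newest picture that a camera, given by its name, has taken for a name from the list of things; names that differ only in an ending like _2 or _b are one class to them, and where a whole thing is asked for, a point or a joint stands for the part that bears it (a point fixed in the world has none). Each returns a list of dicts, best first, with "score" (0 to 1); they miss things now and then, are a little off and sometimes report something else, mostly with a low value. They report only what shows in the picture. A call takes as long as a camera call.
- spot_in(camera, target): "rect" ([centre column, centre row, width, height] in pixels, round what is visible of it).
The state is a dict: "time": time; "q": joint angles; "joint_vel": joint speeds; "joint_torque": joint torques, N m; "tool_pos": TCP position; "tcp_rot": TCP orientation; "wrist_force": force on the tool from outside, world axes, zero at the start; "torque": the same for the moment, N m; "width": opening from 0.0 (shut) to 1.0 (fully open); "grip_force": force on a finger pad.
Only numpy, scipy, OpenCV 4.12 (cv2) and the standard library are available. Lean on these libraries where they do the work, as an engineer would, in place of code of your own. Each camera call takes 0.05 s, during which the arm holds its last target. There are 200 camera calls.

## Working session

There is one attempt and no reset: what is moved stays moved. The work goes in short steps, Python scripts to look and compute and a tool call to move; the robot and the scene stay as the last step left them, time stands still between calls to the robot, and variables do not carry over. Pictures are saved under pics/ and viewed, at most 10 in all, crops included, and the job is handed in when it is done.

Besides the shell and the picture viewer there is one more tool, called after "Emit:" as name(argument=value, ...) on one line, values as JSON. carry_out: Moves the arm, as the interface text tells. Its arguments: {"type":"object","properties":{"series":{"type":"string"},"jaw":{"type":"number"},"grip_force":{"type":"number"}},"required":["series"]}

```bash
ls; mkdir -p pics; cat > h.py <<'E'
import numpy as np,cv2
from workcell import bot,eyes,spot_in
def cloud(name):
    im,d=eyes.read_camera(name); c=eyes.get_calibration(name)
    K=np.array(c["K"]);R=np.array(c["rotation"]);
    if R.shape!=(3,3): R=cv2.Rodrigues(R.astype(float))[0]
    v,u=np.mgrid[:d.shape[0],:d.shape[1]]
    P=np.stack([(u-K[0,2])/K[0,0]*d,(v-K[1,2])/K[1,1]*d,d],-1)@R.T+np.array(c["position"])
    P[d==0]=np.nan
    return im,d,P
E
python3 - <<'E'
from h import *
for n in ["scene","top"]:
    im,d,P=cloud(n); cv2.imwrite(f"pics/{n}0.png",im); np.save(f"{n}.npy",P)
    c=eyes.get_calibration(n); print(n,c["position"],np.round(c["rotation"],3).tolist(),c["K"][0])
    for t in ["meter","stand","chest","bolt_knob","valve","coil","plug","lid"]:
        for r in spot_in(n,t)[:2]:
            u,v=map(int,r["rect"][:2]); print(t,round(r["score"],2),np.round(r["rect"]),np.round(P[v,u],3))
print(bot.read_state())
E
```

```text
pics
scene [0.52379838 0.3934376  0.94578464] [-0.186, 3.011, -0.807] [428.39841573   0.         278.22572996]
meter 0.92 [279. 195.  42.  38.] [ 0.579 -0.158  0.072]
meter 0.2 [266. 404.  14.  23.] [0.544 0.322 0.221]
chest 0.91 [268. 334. 170. 170.] [0.563 0.169 0.038]
bolt_knob 0.58 [267. 404.  10.  25.] [0.539 0.329 0.307]
valve 0.78 [187. 247.  27.  42.] [0.755 0.024 0.108]
valve 0.29 [277. 193.  45.  40.] [ 0.582 -0.159  0.074]
coil 0.89 [340. 117.  30.  40.] [ 0.446 -0.412  0.084]
coil 0.36 [352. 262.  20.  26.] [ 0.393 -0.009  0.055]
plug 0.7 [352. 263.  17.  27.] [ 0.393 -0.009  0.051]
plug 0.56 [268. 404.  11.  30.] [0.539 0.329 0.307]
lid 0.62 [269. 391. 172.  49.] [0.538 0.313 0.316]
top [ 0.50658154 -0.06568488  1.55737871] [-2.21, 2.192, -0.051] [514.24226704   0.         290.62952325]
meter 0.59 [331. 218.  27.  33.] [ 0.575 -0.186  0.076]
stand 0.79 [341. 171.  66.  74.] [ 0.701 -0.204  0.153]
chest 0.89 [195. 227. 133.  98.] [0.548 0.22  0.002]
valve 0.65 [267. 156.  18.  22.] [ 0.748 -0.002  0.128]
coil 0.92 [416. 264.  35.  24.] [ 0.446 -0.425  0.098]
plug 0.69 [278. 280.  18.  16.] [ 0.398 -0.034  0.069]
plug 0.3 [330. 218.  27.  33.] [ 0.578 -0.183  0.074]
lid 0.56 [148. 228.  42.  95.] [0.54  0.288 0.27 ]
{'time': 0.9, 'q': array([ 1.17509722e+00,  2.63864028e-01,  1.60401279e+00, -5.77222333e-06,
        1.27368014e+00, -3.69220306e-02]), 'joint_vel': array([ 0.0001933 ,  0.00236224, -0.00086254,  0.0005723 , -0.00031836,
        0.00192132]), 'joint_torque': array([ 9.53895287e-04, -5.15053260e+01, -3.67735291e+01,  5.54887959e-05,
        5.51680769e-04,  6.42118422e-06]), 'tool_pos': array([0.23702794, 0.63200983, 0.24529707]), 'tcp_rot': array([5.60543021e-01, 3.09116708e+00, 5.29086261e-05]), 'wrist_force': array([-0.77895878,  0.2798925 ,  0.59483853]), 'torque': array([ 0.00478829, -0.03651485, -0.00685585]), 'grip_force': 0.0, 'width': 1.0032879765086724}
```

```bash
python3 - <<'E'
import cv2,numpy as np
a=cv2.imread("pics/scene0.png");b=cv2.imread("pics/top0.png")
cv2.imwrite("pics/both.png",cv2.resize(b[120:320,100:460],None,fx=2.2,fy=2.2,interpolation=cv2.INTER_CUBIC))
E
```

```text
(no output)
```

View pics/scene0.png

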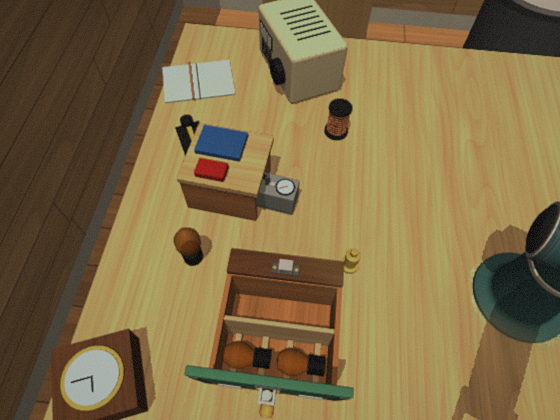

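View pics/both.png

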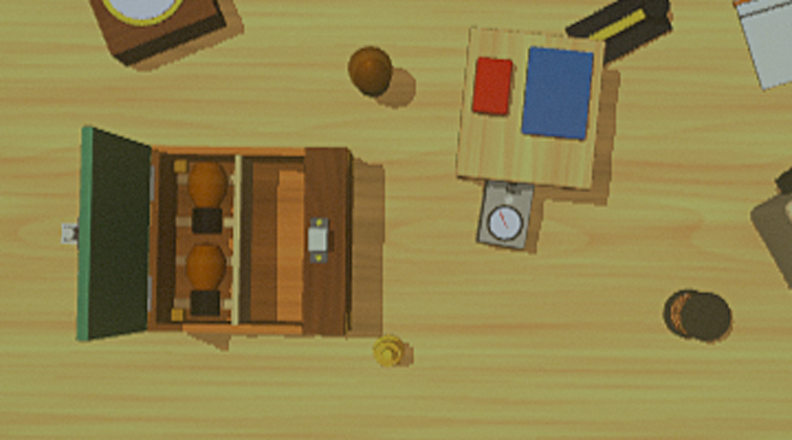

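The scene view shows the meter's front sticking out at (280,193). The chest is at (270,330), with its cover past upright and the keeper at (286,266). The plug stands by the chest's corner at (352,262), and the valve is at (190,247). Next I'll measure the poses.

```bash
python3 - <<'E'
import numpy as np,cv2
S=np.load("scene.npy").reshape(-1,3);T=np.load("top.npy").reshape(-1,3)
def box(P,lo,hi): return P[np.all((P>lo)&(P<hi),1)]
def rect(Q,s):
    r=cv2.minAreaRect(Q[:,:2].astype(np.float32)*1000); print(s,len(Q),[np.round(x,1) for x in r],"medz",np.round(np.median(Q[:,2])*1000,1), np.round(Q[:,:2].min(0)*1000),np.round(Q[:,:2].max(0)*1000))
for n,P in (("scene",S),("top",T)):
    print(n, "table z",np.nanmedian(box(P,[.3,-.3,-.02],[.5,-.1,.02])[:,2]))
    rect(box(P,[.5,-.26,.066],[.62,-.1,.081]),"meter top")
    rect(box(P,[.5,-.32,.13],[.9,-.08,.146]),"board top")
    rect(box(P,[.35,0.0,.126],[.7,.13,.146]),"rail")
    rect(box(P,[.35,-.02,.115],[.7,.3,.146]),"rim")
    rect(box(P,[.35,0.03,.147],[.7,.13,.19]),"keeper")
    rect(box(P,[.35,0.2,.2],[.7,.5,.36]),"lid")
    rect(box(P,[.7,-.06,.03],[.8,.06,.15]),"valve")
    rect(box(P,[.36,-.07,.02],[.44,.03,.1]),"plug")
    rect(box(P,[.4,-.48,.02],[.5,-.36,.12]),"coil")
E
```

```text
scene table z 0.0003592035160641105
meter top 739 [array([ 579.8, -179.8]), array([64. , 88.5]), np.float64(80.9)] medz 75.1 [ 532. -216.] [ 620. -143.]
board top 2962 [array([ 708. , -205.1]), array([175.8, 190.1]), np.float64(84.5)] medz 138.3 [ 606. -299.] [ 810. -111.]
rail 2845 [array([539.3,  64.5]), array([ 81.7, 236.5]), np.float64(88.5)] medz 136.4 [421.  24.] [657. 108.]
rim 4672 [array([539.9, 159.1]), array([268.6, 236.7]), np.float64(89.7)] medz 134.9 [421.  24.] [658. 294.]
keeper 151 [array([539.3,  59.8]), array([22.3, 27.1]), np.float64(88.7)] medz 160.3 [526.  49.] [553.  71.]
lid 2714 [array([540.7, 316.1]), array([ 44.7, 235. ]), np.float64(89.7)] medz 315.1 [423. 293.] [658. 338.]
valve 737 [array([760.5,   3.2]), array([57.7, 48.1]), np.float64(40.2)] medz 105.6 [735. -28.] [790.  29.]
plug 237 [array([392.6, -24.4]), array([33.1, 32.5]), np.float64(83.2)] medz 61.6 [376. -41.] [409.  -8.]
coil 697 [array([ 445.5, -435.4]), array([64.5, 62.2]), np.float64(76.2)] medz 94.7 [ 414. -469.] [ 476. -403.]
top table z 0.00042609950930583285
meter top 552 [array([ 578.9
[... 269 characters left out ...]
.float64(0.8)] medz 136.7 [422.  24.] [657. 123.]
rim 2835 [array([540.4, 150.8]), array([255.8, 236.9]), np.float64(89.8)] medz 133.8 [422.  23.] [659. 279.]
keeper 83 [array([541. ,  57.8]), array([24.6, 22. ]), np.float64(0.4)] medz 159.7 [529.  47.] [553.  69.]
lid 2174 [array([540.9, 303.2]), array([ 48.8, 235.7]), np.float64(89.7)] medz 283.2 [423. 279.] [659. 328.]
valve 344 [array([763.7,  -1.9]), array([56.2, 56.1]), np.float64(24.6)] medz 113.0 [735. -29.] [794.  26.]
plug 116 [array([404.7,  -4.8]), array([82. , 32.7]), np.float64(63.2)] medz 62.8 [377. -43.] [438.  25.]
coil 482 [array([ 446.2, -437.6]), array([62.6, 62.5]), np.float64(58.2)] medz 97.9 [ 415. -469.] [ 477. -405.]
```

Emit:
carry_out(series="0.01 -0.045 0.02 0;0.01 -0.045 0.02 0;0.01 -0.045 0.02 0;0.01 -0.045 0.02 0;0.01 -0.045 0.02 0;0.01 -0.045 0.02 0;0.01 -0.045 0.02 0;0.023 -0.045 0 1.1;0.023 -0.045 0 1.1;0.023 -0.045 0 1.1;0.023 -0.045 0 1.1;0.023 -0.045 0 1.1;0.023 -0.045 0 1.1;0.023 -0.045 0 1.1;0.023 -0.045 0 1.1;0.023 -0.045 0 1.1;0.023 -0.045 0 1.0;0.023 -0.045 0 0.8;0 0 0 0", jaw=1)

```text
time: 3.28
tool_pos: [0.5607, -0.1809, 0.3841]
tcp_rot: [-0.248, -3.13, 0.0]
wrist_force: [-0.5, -0.4, 1.1]
width: 1.003
grip_force: 0.0
```

Emit:
carry_out(series="0 0.002 -0.06 0;0 0 -0.06 0;0 0 -0.06 0;0 0 -0.06 0;0 0 -0.05 0;0 0 -0.03 0;0 0 -0.024 0;0 0 0 0")

```text
time: 4.28
tool_pos: [0.5578, -0.1743, 0.0394]
tcp_rot: [-0.241, -3.127, -0.003]
wrist_force: [-0.1, 0.3, 0.3]
width: 1.001
grip_force: 0.0
```

Emit:
carry_out(series="0 0 0 0;0 0 0 0;0 0 0 0;0 0 0 0;0 0 0 0;0 0 0 0", jaw=-1, grip_force=50)

```text
time: 5.03
tool_pos: [0.5613, -0.1765, 0.0434]
tcp_rot: [0.242, 3.129, -0.001]
wrist_force: [-2.6, 0.8, 6.4]
width: 0.72
grip_force: 56.7
```

Emit:
carry_out(series="-0.007 0.001 0 0;-0.015 0.0024 0 0;-0.017 0.0027 0 0;-0.017 0.0027 0 0;-0.017 0.0027 0 0;-0.017 0.0027 0 0;-0.015 0.0024 0 0;-0.006 0.001 0 0;0 0 0 0")

```text
time: 6.15
tool_pos: [0.4514, -0.1593, 0.0434]
tcp_rot: [0.243, 3.126, -0.002]
wrist_force: [2.5, -1.2, 6.8]
width: 0.715
grip_force: 61.7
```

Emit:
carry_out(series="0 0 0 0;0 0 0 0;0 0 0 0;0 0 0.02 0;0 0 0.04 0;0 0 0.05 0;0 0 0.05 0", jaw=1)

```text
time: 7.02
tool_pos: [0.4483, -0.1581, 0.202]
tcp_rot: [-0.242, -3.131, -0.001]
wrist_force: [1.1, -0.3, -0.2]
width: 0.998
grip_force: 0.0
```

```bash
python3 - <<'E'
from h import *
def box(P,lo,hi): 
    P=P.reshape(-1,3); return P[np.all((P>lo)&(P<hi),1)]
for n in ["top","scene"]:
    im,d,P=cloud(n); cv2.imwrite(f"pics/{n}1.png",im)
    for s,lo,hi in (("case",[.36,-.26,.066],[.6,-.08,.078]),("handle",[.45,-.23,.098],[.6,-.1,.108])):
        Q=box(P,lo,hi)
        if len(Q): print(n,s,len(Q),cv2.minAreaRect(Q[:,:2].astype(np.float32)*1000),np.median(Q,0))
s=bot.read_state();print(s["tool_pos"],s["tcp_rot"],s["width"])
a=cv2.imread("pics/top1.png")[150:300,200:420];b=cv2.imread("pics/scene1.png")[120:270,200:420]
cv2.imwrite("pics/c1.png",cv2.resize(np.vstack([a,b]),None,fx=2,fy=2))
E
```

```text
top case 580 ((548.1082153320312, -175.96917724609375), (62.52342987060547, 112.95135498046875), 80.81614685058594) [ 0.55372781 -0.18013777  0.0737522 ]
top handle 71 ((526.4775390625, -172.45339965820312), (12.156770706176758, 57.86481857299805), 80.74652099609375) [ 0.52865429 -0.17238748  0.10262165]
scene case 1342 ((515.2887573242188, -169.023193359375), (65.02498626708984, 178.96945190429688), 80.49273681640625) [ 0.51541785 -0.16188848  0.07441891]
scene handle 132 ((525.1587524414062, -171.10984802246094), (14.673434257507324, 59.889503479003906), 82.42022705078125) [ 0.52463893 -0.16933954  0.10266372]
[ 0.45281346 -0.1599167   0.20767817] [ 0.24166305  3.12141683 -0.00546256] 0.9992835917841262
```

View pics/c1.png

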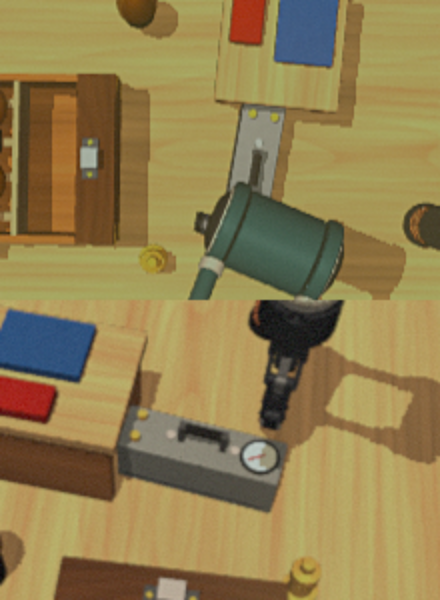

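The meter is clear apart from about 10 mm at its rear, and its handle centre is at (0.526, -0.172). I'll regrasp by the handle.

Emit:
carry_out(series="0.025 -0.004 0 0;0.025 -0.004 0 0;0.024 -0.0045 0 0;0 0 -0.03 0;0 0 -0.04 0;0 0 -0.025 0;0 0 -0.012 0;0 0 0 0;0 0 0 0", jaw=-0.2)

```text
time: 8.25
tool_pos: [0.5239, -0.1712, 0.0954]
tcp_rot: [0.242, 3.13, -0.001]
wrist_force: [-0.6, -0.2, 0.6]
width: 0.397
grip_force: 0.0
```

Emit:
carry_out(series="0 0 0 0;0 0 0 0;0 0 0 0;0 0 0 0;0 0 0 0", jaw=-1, grip_force=100)

```text
time: 8.88
tool_pos: [0.524, -0.1713, 0.0959]
tcp_rot: [0.243, 3.13, -0.001]
wrist_force: [-0.3, -0.9, 6.4]
width: 0.115
grip_force: 97.8
```

Emit:
carry_out(series="0 0 0.006 0;0 0 0.01 0;-0.015 0.0024 0 0;-0.02 0.003 0 0;-0.015 0.0024 0.01 0;0 0 0.03 0;0 0 0.045 0;0 0 0.05 0;0 0 0.04 0;0 0 0.01 0;0 0 0 0")

```text
time: 10.25
tool_pos: [0.4722, -0.1628, 0.2943]
tcp_rot: [-0.243, -3.131, -0.0]
wrist_force: [-0.3, 0.4, -9.2]
width: 0.11
grip_force: 98.1
```

Emit:
carry_out(series="0.003 0.015 0 0.5;0.007 0.032 0 1;0.008 0.035 0 1.1;0.008 0.035 0 1.1;0.008 0.035 0 1.1;0.008 0.035 0 1.1;0.008 0.035 0 1.1;0.007 0.032 0 1;0.005 0.02 0 0.6;0.002 0.01 0 0.2;0 0 0 0;0 0 0 0")

```text
time: 11.75
tool_pos: [0.5368, 0.12, 0.2951]
tcp_rot: [-0.003, -3.141, 0.001]
wrist_force: [-0.3, 0.6, -8.2]
width: 0.111
grip_force: 98.1
```

```bash
python3 - <<'E'
from h import *
def box(P,lo,hi): 
    P=P.reshape(-1,3); return P[np.all((P>lo)&(P<hi),1)]
s=bot.read_state();print(s["tool_pos"],s["tcp_rot"],s["width"],s["wrist_force"],s["torque"])
for n in ["top","scene"]:
    im,d,P=cloud(n); cv2.imwrite(f"pics/{n}2.png",im)
    for s,lo,hi in (("case",[.4,.06,.25],[.68,.18,.288]),("rail",[.4,.0,.13],[.7,.13,.142])):
        Q=box(P,lo,hi)
        if len(Q): print(n,s,len(Q),cv2.minAreaRect(Q[:,:2].astype(np.float32)*1000),np.median(Q,0),Q.min(0),Q.max(0))
E
```

```text
[0.53681765 0.1199717  0.29508835] [-2.85865663e-03 -3.14107298e+00  1.33210502e-03] 0.1113190912732346 [-0.32863123  0.59954709 -8.22321477] [-0.01951803  0.05897373  0.04756517]
top case 800 ((539.1968994140625, 118.67835998535156), (62.641841888427734, 199.8465576171875), 89.84408569335938) [0.55780847 0.10636086 0.27360163] [0.43927935 0.08713046 0.25007825] [0.6391906  0.14976088 0.28433349]
top rail 1482 ((539.6888427734375, 50.621341705322266), (54.01729965209961, 235.0220489501953), 89.80227661132812) [0.54036975 0.04921448 0.13650814] [0.42209821 0.02356262 0.13000957] [0.65712189 0.07801974 0.14197673]
scene case 3794 ((538.50634765625, 120.77510070800781), (62.80865478515625, 199.9697265625), 89.68795013427734) [0.53551932 0.1293427  0.27369658] [0.43840801 0.08897376 0.25005356] [0.63855045 0.15233879 0.28766253]
scene rail 95 ((538.8673706054688, 26.76830291748047), (6.803855895996094, 235.3860626220703), 89.15707397460938) [0.50813901 0.02713491 0.13638059] [0.42118464 0.02439976 0.13183479] [0.65656629 0.03189789 0.14079781]
```

View pics/scene2.png

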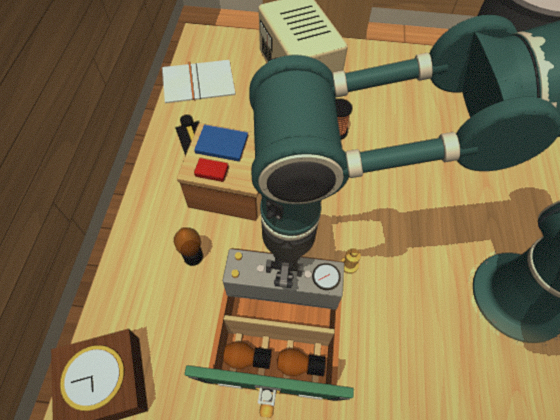

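The meter hangs level over the bay in the scene view at (285,275), centred to about 1 mm. I'll lower it.

Emit:
carry_out(series="0.001 0.0005 -0.008 0;0 0 -0.016 0;0 0 -0.018 0;0 0 -0.018 0;0 0 -0.018 0;0 0 -0.018 0;0 0 -0.018 0;0 0 -0.018 0;0 0 -0.016 0;0 0 -0.012 0;0 0 -0.008 0;0 0 -0.006 0;0 0 -0.004 0;0 0 -0.004 0;0 0 0 0;0 0 0 0")

```text
time: 13.85
tool_pos: [0.5382, 0.1215, 0.1135]
tcp_rot: [0.002, 3.141, 0.0]
wrist_force: [0.5, -0.3, -7.5]
width: 0.115
grip_force: 98.0
```

Emit:
carry_out(series="0 0 -0.003 0;0 0 -0.002 0;0 0 -0.002 0;0 0 0 0;0 0 0 0")

```text
time: 14.48
tool_pos: [0.5381, 0.1214, 0.1063]
tcp_rot: [0.002, 3.141, -0.0]
wrist_force: [0.4, -0.2, -8.0]
width: 0.115
grip_force: 98.2
```

Emit:
carry_out(series="0 0 -0.0015 0;0 0 0 0;0 0 0 0")

```text
time: 14.85
tool_pos: [0.5382, 0.1215, 0.106]
tcp_rot: [0.001, 3.141, 0.0]
wrist_force: [-4.9, -1.2, 2.5]
width: 0.112
grip_force: 99.6
```

Emit:
carry_out(series="0 0 0 0;0 0 0 0;0 0 0 0;0 0 0.01 0;0 0 0.03 0;0 0 0.05 0;0 0 0.06 0;0 0 0.06 0;0 0 0 0", jaw=-0.35)

```text
time: 15.98
tool_pos: [0.5423, 0.1218, 0.3236]
tcp_rot: [0.002, 3.126, 0.004]
wrist_force: [-0.1, -0.3, 0.1]
width: 0.325
grip_force: 0.0
```

```bash
python3 - <<'E'
from h import *
def box(P,lo,hi): 
    P=P.reshape(-1,3); return P[np.all((P>lo)&(P<hi),1)]
im,d,P=cloud("scene")
Q=box(P,[.4,.078,.07],[.68,.162,.095]);print("case",len(Q),cv2.minAreaRect(Q[:,:2].astype(np.float32)*1000),np.median(Q,0))
Q=box(P,[.5,.1,.1],[.58,.14,.12]);print("handle",len(Q),np.median(Q,0) if len(Q) else 0)
Q=box(P,[.42,.26,.17],[.66,.5,.4]); 
# lid inner face plane: fit y vs z
Q=Q[(Q[:,0]<.51)|(Q[:,0]>.57)]; print("lid",Q.min(0),Q.max(0)); 
for z in np.arange(.18,.34,.02):
    q=Q[abs(Q[:,2]-z)<.01]; print(round(z,2),len(q),np.round(np.percentile(q[:,1],[5,50,95]),3) if len(q) else 0)
K=box(P,[.51,.3,.2],[.57,.5,.4]); K=K[K[:,1]>.33]; print("knob",len(K),np.median(K,0) if len(K) else 0,K.max(0) if len(K) else 0)
s=bot.read_state();print(s["tool_pos"],s["tcp_rot"],s["width"])
E
```

```text
case 3127 ((539.835693359375, 115.45254516601562), (75.84690856933594, 217.63015747070312), 89.12101745605469) [0.5390848  0.12074706 0.08481109]
handle 204 [0.53983512 0.12288857 0.11292608]
lid [0.42318656 0.29340562 0.17067078] [0.658438   0.30888181 0.32056939]
0.18 41 [0.294 0.295 0.297]
0.2 46 [0.296 0.297 0.299]
0.22 52 [0.298 0.299 0.3  ]
0.24 53 [0.3   0.301 0.303]
0.26 58 [0.301 0.303 0.305]
0.28 70 [0.304 0.305 0.307]
0.3 90 [0.306 0.307 0.308]
0.32 1375 [0.295 0.301 0.307]
0.34 0 0
knob 80 [0.54060133 0.33401297 0.2188795 ] [0.55041876 0.33848547 0.22305221]
[0.54056163 0.1215447  0.31976592] [1.90082017e-03 3.13183059e+00 2.08426927e-03] 0.32446808153242856
```

The meter stands on the bay floor, with its top at 0.085 as it should be. The cover is at about 1.68 rad. Next I'll shut the jaws and go over and behind the cover, turning the tool by -90°.

Emit:
carry_out(series="0 0 0.03 -10;-0.01 0 0.03 -10;-0.01 0.01 0.01 -10;-0.01 0.03 0 -10;-0.01 0.03 0 -10;-0.01 0.03 0 -10;0 0.03 0 -10;0 0.03 0 -10;0 0.03 0 -10;0 0.03 0 0;0 0.024 0 0;0 0 0 0", jaw=-1, grip_force=60)

```text
time: 17.52
tool_pos: [0.4877, 0.3665, 0.3833]
tcp_rot: [-2.22, -2.222, 0.003]
wrist_force: [-0.1, -0.1, -0.7]
width: 0.004
grip_force: 0.0
```

```bash
python3 - <<'E'
import numpy as np
th=np.linspace(1.72,0,27); r=.165;t=.012
y=.274-r*np.cos(th)+t*np.sin(th)+.011; z=.122+r*np.sin(th)+t*np.cos(th)+.014
for a in zip(th,y,z,np.append(0,np.diff(y)),np.append(0,np.diff(z))): print(np.round(a,4))
E
```

```text
[1.72   0.3214 0.2974 0.     0.    ]
[ 1.6538  0.3106  0.2994 -0.0107  0.0021]
[ 1.5877e+00  2.9980e-01  3.0080e-01 -1.0900e-02  1.3000e-03]
[ 1.5215e+00  2.8890e-01  3.0140e-01 -1.0900e-02  6.0000e-04]
[ 1.4554e+00  2.7790e-01  3.0130e-01 -1.0900e-02 -1.0000e-04]
[ 1.3892e+00  2.6700e-01  3.0050e-01 -1.0900e-02 -8.0000e-04]
[ 1.3231  0.2562  0.2989 -0.0108 -0.0015]
[ 1.2569  0.2455  0.2966 -0.0107 -0.0023]
[ 1.1908  0.2349  0.2937 -0.0105 -0.003 ]
[ 1.1246  0.2246  0.29   -0.0103 -0.0037]
[ 1.0585  0.2146  0.2857 -0.01   -0.0043]
[ 0.9923  0.2048  0.2807 -0.0097 -0.005 ]
[ 0.9262  0.1954  0.2751 -0.0094 -0.0056]
[ 0.86    0.1864  0.2689 -0.009  -0.0062]
[ 0.7938  0.1779  0.2621 -0.0086 -0.0068]
[ 0.7277  0.1698  0.2547 -0.0081 -0.0074]
[ 0.6615  0.1622  0.2468 -0.0076 -0.0079]
[ 0.5954  0.1551  0.2385 -0.0071 -0.0084]
[ 0.5292  0.1486  0.2297 -0.0065 -0.0088]
[ 0.4631  0.1427  0.2204 -0.0059 -0.0092]
[ 0.3969  0.1375  0.2109 -0.0053 -0.0096]
[ 0.3308  0.1328  0.2009 -0.0046 -0.0099]
[ 0.2646  0.1289  0.1907 -0.004  -0.0102]
[ 0.1985  0.1256  0.1803 -0.0033 -0.0104]
[ 0.1323  0.123   0.1697 -0.0026 -0.0106]
[ 0.0662  0.1212  0.1589 -0.0019 -0.0108]
[ 0.      0.12    0.148  -0.0012 -0.0109]
```

Emit:
carry_out(series="0 0 -0.03 0;0 0 -0.035 0;0 -0.01 -0.019 0;0 -0.02 0 0;0 -0.015 -0.001 0;0 -0.011 0.002 0;0 -0.011 0.001 0;0 -0.011 0.001 0;0 -0.011 0 0;0 -0.011 -0.001 0;0 -0.011 -0.0015 0;0 -0.011 -0.002 0")

```text
time: 19.02
tool_pos: [0.4882, 0.2447, 0.3006]
tcp_rot: [-2.221, -2.218, -0.008]
wrist_force: [-0.2, 8.1, -2.7]
width: 0.004
grip_force: 2.8
```

Emit:
carry_out(series="0 -0.0105 -0.004 0;0 -0.0103 -0.005 0;0 -0.01 -0.005 0;0 -0.0097 -0.0055 0;0 -0.0094 -0.006 0;0 -0.009 -0.0062 0;0 -0.0086 -0.0068 0;0 -0.0081 -0.0074 0;0 -0.0076 -0.008 0;0 -0.0071 -0.0084 0;0 -0.0065 -0.0088 0;0 0 0 0")

```text
time: 20.52
tool_pos: [0.4871, 0.1459, 0.2265]
tcp_rot: [-2.222, -2.218, 0.004]
wrist_force: [0.4, 0.1, 0.4]
width: 0.001
grip_force: 0.0
```

```bash
python3 - <<'E'
from h import *
im,d,P=cloud("scene"); cv2.imwrite("pics/scene3.png",im)
Q=P.reshape(-1,3); Q=Q[(Q[:,0]>.58)&(Q[:,0]<.65)&(Q[:,2]>.14)&(Q[:,2]<.35)&(Q[:,1]>0.03)&(Q[:,1]<.4)]
p=np.polyfit(Q[:,1],Q[:,2],1);print(len(Q),p,np.arctan(-p[0]),Q.min(0),Q.max(0))
E
```

```text
4131 [-0.52128005  0.28349071] 0.4805263568859363 [0.58005102 0.04033286 0.1400021 ] [0.64990449 0.27887661 0.22929646]
```

View pics/scene3.png

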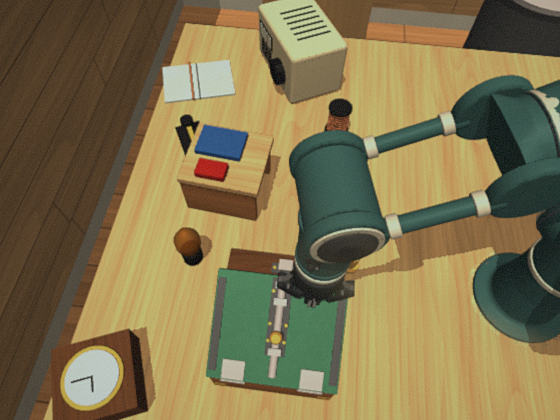

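The cover is at about 0.5 rad and following the fingers, which press on it at (315,295). I'll carry on.

Emit:
carry_out(series="0 -0.005 -0.007 0;0 -0.005 -0.0095 0;0 -0.0045 -0.0098 0;0 -0.004 -0.01 0;0 -0.0033 -0.01 0;0 -0.0026 -0.01 0;0 -0.0019 -0.01 0;0 -0.0012 -0.007 0;0 0 -0.004 0;0 0 0 0;0 0 0 0")

```text
time: 21.95
tool_pos: [0.4881, 0.1191, 0.1509]
tcp_rot: [2.222, 2.22, 0.0]
wrist_force: [0.0, 0.0, 0.2]
width: 0.002
grip_force: 0.0
```

Emit:
carry_out(series="0 0 -0.002 0;0 0 -0.002 0;0 0 0 0;0 0 0 0")

```text
time: 22.45
tool_pos: [0.4885, 0.1192, 0.1499]
tcp_rot: [2.222, 2.22, 0.001]
wrist_force: [-7.4, -2.0, 15.9]
width: 0.004
grip_force: 8.4
```

Emit:
carry_out(series="0 0 0.02 0;0 0 0.05 0;0.01 0.04 0.03 0;0.02 0.04 0 0;0.02 0.04 0 0;0 0 0 0")

```text
time: 23.2
tool_pos: [0.5389, 0.2415, 0.2468]
tcp_rot: [-2.219, -2.223, -0.001]
wrist_force: [-1.5, -1.1, 0.5]
width: -0.001
grip_force: 0.0
```

```bash
python3 - <<'E'
from h import *
im,d,P=cloud("scene"); cv2.imwrite("pics/scene4.png",im)
A=P.reshape(-1,3); Q=A[(A[:,0]>.58)&(A[:,0]<.63)&(A[:,2]>.12)&(A[:,2]<.16)&(A[:,1]>0.09)&(A[:,1]<.26)]
p=np.polyfit(Q[:,1],Q[:,2],1);print("lid",len(Q),p,np.median(Q[:,2]))
Q=A[(A[:,0]>.51)&(A[:,0]<.57)&(A[:,2]>.164)&(A[:,2]<.185)&(A[:,1]>0.1)&(A[:,1]<.23)]
if len(Q): print("knob",len(Q),np.median(Q,0),Q.min(0),Q.max(0))
im,d,P=cloud("top");A=P.reshape(-1,3);Q=A[(A[:,0]>.51)&(A[:,0]<.57)&(A[:,2]>.164)&(A[:,2]<.185)&(A[:,1]>0.1)&(A[:,1]<.23)]
if len(Q): print("knob",len(Q),np.median(Q,0),Q.min(0),Q.max(0))
s=bot.read_state();print(s["tool_pos"])
cv2.imwrite("pics/c4.png",cv2.resize(cv2.imread("pics/scene4.png")[230:410,180:380],None,fx=3,fy=3))
E
```

```text
lid 1004 [0.01471216 0.13399068] 0.13708577905059982
knob 53 [0.54083138 0.17873999 0.1759981 ] [0.53017659 0.12471139 0.16477474] [0.54905511 0.19109385 0.18329923]
[0.5376531  0.23912365 0.2463314 ]
```

View pics/c4.png

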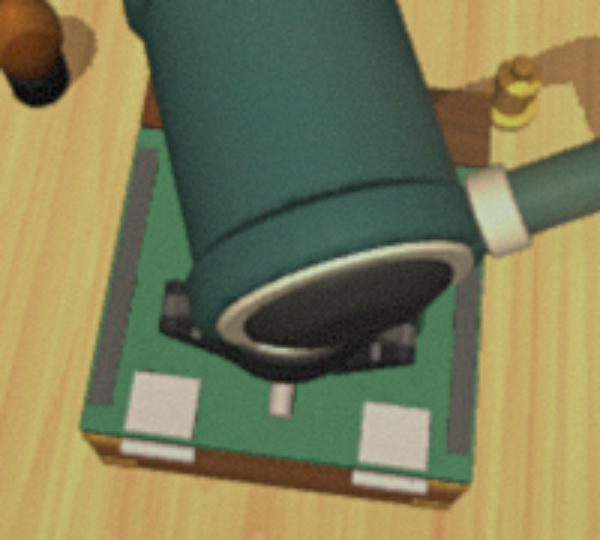

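The cover lies flat at 0.137, so it is shut. The knob is at y ≈ 0.179. I'll lower the fingers behind it and push.

Emit:
carry_out(series="0.002 0 -0.03 0;0 0 -0.03 0;0 0 -0.009 0;0 0 0 0")

```text
time: 23.8
tool_pos: [0.5395, 0.2382, 0.1776]
tcp_rot: [-2.223, -2.219, 0.002]
wrist_force: [0.1, 0.3, 0.4]
width: -0.002
grip_force: 0.0
```

Emit:
carry_out(series="0 -0.015 0 0;0 -0.015 0 0;0 -0.01 0 0;0 -0.01 0 0;0 -0.01 0 0;0 -0.008 0 0;0 -0.004 0 0;0 0 0 0")

```text
time: 24.8
tool_pos: [0.5399, 0.1665, 0.1776]
tcp_rot: [2.223, 2.22, -0.001]
wrist_force: [0.6, 1.6, 0.8]
width: -0.002
grip_force: 0.4
```

Emit:
carry_out(series="0 -0.003 0 0;0 -0.003 0 0;0 -0.002 0 0;0 0 0 0")

```text
time: 25.3
tool_pos: [0.5399, 0.1613, 0.1777]
tcp_rot: [-2.221, -2.218, -0.005]
wrist_force: [0.7, 9.4, -0.2]
width: -0.0
grip_force: 4.9
```

Emit:
carry_out(series="0 -0.002 0 0;0 -0.001 0 0;0 0 0 0")

```text
time: 25.68
tool_pos: [0.5399, 0.1609, 0.1778]
tcp_rot: [-2.219, -2.215, -0.01]
wrist_force: [0.7, 19.0, -1.0]
width: 0.001
grip_force: 8.9
```

The bolt is against its stop: the force rises and it no longer moves. I'll back off, clear away and check.

Emit:
carry_out(series="0 0.01 0 0;0 0.015 0 0;0 0 0.04 0;0 0 0.06 0;0 0 0.06 0;-0.02 0.04 0.03 0;-0.02 0.06 0 0;-0.02 0.06 0 0;-0.02 0.06 0 0;-0.02 0.06 0 0;0 0 0 0;0 0 0 0")

```text
time: 27.18
tool_pos: [0.4407, 0.4581, 0.3672]
tcp_rot: [2.221, 2.221, -0.003]
wrist_force: [-0.6, -0.4, 0.3]
width: -0.0
grip_force: 0.0
```

```bash
python3 - <<'E'
from h import *
for n in ["scene","top"]:
    im,d,P=cloud(n); cv2.imwrite(f"pics/{n}5.png",im)
    A=P.reshape(-1,3); Q=A[(A[:,0]>.45)&(A[:,0]<.5)&(A[:,2]>.12)&(A[:,2]<.16)&(A[:,1]>0.09)&(A[:,1]<.26)]
    if len(Q): print("lid",len(Q),np.polyfit(Q[:,1],Q[:,2],1),np.median(Q[:,2]))
    Q=A[(A[:,0]>.52)&(A[:,0]<.56)&(A[:,2]>.168)&(A[:,2]<.185)&(A[:,1]>0.08)&(A[:,1]<.25)]
    if len(Q): print("knob",len(Q),np.median(Q,0),Q.min(0),Q.max(0))
s=bot.read_state();print(s["tool_pos"],s["wrist_force"])
cv2.imwrite("pics/c5.png",cv2.resize(cv2.imread("pics/scene5.png")[200:410,160:400],None,fx=2.5,fy=2.5))
E
```

```text
lid 2405 [0.00673198 0.13553889] 0.1367245873759556
knob 105 [0.53960705 0.14198387 0.17561037] [0.52938431 0.13156266 0.16814115] [0.55029753 0.15160505 0.1790221 ]
lid 1109 [0.00539617 0.13571874] 0.1366926743558794
knob 50 [0.53987265 0.13805128 0.17528085] [0.53045397 0.1281827  0.16820268] [0.54943544 0.14793047 0.18296722]
[0.44147135 0.4571297  0.36771337] [ 0.10834122 -0.31384521 -0.19274855]
```

View pics/c5.png

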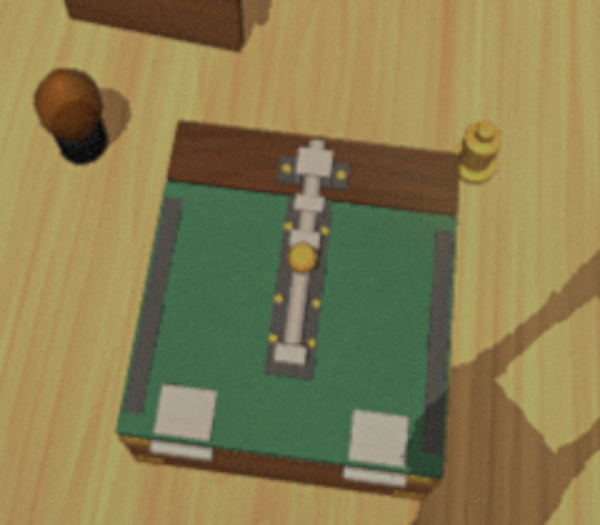

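The cover is flat and the bolt passes through the keeper at (315,150) in the crop. The knob is at y ≈ 0.139, which is fully home.

```bash
python3 -c "
from workcell import bot
print(bot.finish_job())"
```

```text
the job is handed in; nothing more can be done
None
```

I handed the job in: the meter stands upright in its bay, the cover is shut flat and the bolt is home in the keeper. It took about 27 of the 72 s, the valve and plug look undisturbed, and the hand-in returned no verdict.

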